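Feel which spice turntable has the worn bearing and mark it

TASK

One of the three spice turntables has a worn bearing that drags and then binds, which can be felt but not seen. Push each of the three gently round by its steel peg, about an eighth of a turn or until it binds, without forcing it, and leave it turned; then stand the salt shaker upright in the middle of the platter that drags, so that it gets taken away for repair, and leave the other things where they are.

Things in the scene. Friction and masses are not known exactly. Their poses are not given: they have to be found in the camera images.
- turntable_1: one of three look-alike spice turntables: black rubber suction foot, 104 mm wide, stuck fast to the worktop, steel ball-bearing ring, and a round wooden platter, 120 mm across, turning about the vertical through the origin. Origin: centre of the foot's underside, on the worktop; the platter's flat top is 32 mm above it. Over 25 N of push by the hand damages it. The name's number tells nothing of wear.
- peg_1 (a point): top centre of turntable_1's upright steel peg, 62 mm above the worktop: 14 mm thick (20 in its lowest 5 mm), 30 mm tall, fixed on the platter 45 mm from its axis. Turned slowly, a sound one takes about 1 N at the peg, without end; the worn one about 8 N from the first millimetre, then binds hard after 13 to 27 mm of peg travel, either way. None coasts.
- turntable_2: one of three look-alike spice turntables: black rubber suction foot, 104 mm wide, stuck fast to the worktop, steel ball-bearing ring, and a round wooden platter, 120 mm across, turning about the vertical through the origin. Origin: centre of the foot's underside, on the worktop; the platter's flat top is 32 mm above it. Over 25 N of push by the hand damages it. The name's number tells nothing of wear.
- peg_2 (a point): top centre of turntable_2's upright steel peg, 62 mm above the worktop: 14 mm thick (20 in its lowest 5 mm), 30 mm tall, fixed on the platter 45 mm from its axis. Turned slowly, a sound one takes about 1 N at the peg, without end; the worn one about 8 N from the first millimetre, then binds hard after 13 to 27 mm of peg travel, either way. None coasts.
- turntable_3: one of three look-alike spice turntables: black rubber suction foot, 104 mm wide, stuck fast to the worktop, steel ball-bearing ring, and a round wooden platter, 120 mm across, turning about the vertical through the origin. Origin: centre of the foot's underside, on the worktop; the platter's flat top is 32 mm above it. Over 25 N of push by the hand damages it. The name's number tells nothing of wear.
- peg_3 (a point): top centre of turntable_3's upright steel peg, 62 mm above the worktop: 14 mm thick (20 in its lowest 5 mm), 30 mm tall, fixed on the platter 45 mm from its axis. Turned slowly, a sound one takes about 1 N at the peg, without end; the worn one about 8 N from the first millimetre, then binds hard after 13 to 27 mm of peg travel, either way. None coasts.
- salt_shaker: salt shaker, upright, round, with a clear body and metal cap, 44 mm wide up to 60 mm, tapering to 34 mm at the cap, 90 mm tall, 0.1 kg; loose. Origin: centre of its underside. z axis: up
- tumbler: bystander: empty drinking glass, 76 mm wide, 86 mm tall, on the worktop at the other end of the row from the shaker. Origin: centre of its underside
- mug: bystander: speckled mug, 88 mm wide, 121 mm with its handle, 100 mm tall, behind the row on the left. Origin: centre of its underside
- jigger: bystander: metal double measure, 46 mm wide, 84 mm tall, behind the row on the right. Origin: centre of its underside
Not all that is in view belongs to the job. What is shaped like the salt_shaker but orange is not meant.

How it is judged (in metres and radians):
On the way, in this order (a step that is already met when the one before it is completed fails the run):
1. all three turntables have been turned by their pegs and left turned: the pegs of the two sound ones lie at least 16 mm, that of the worn one at least 6 mm from where they were (distance of each of peg_1, peg_3 from where it was at the start of the episode above 0.016 m and distance of peg_2 from where it was at the start of the episode above 0.006 m), for 0.2 s.
2. the salt shaker stands on the platter of the worn turntable (horizontal distance between salt_shaker and turntable_2 below 0.032 m and height (world z) of salt_shaker between 0.027 and 0.037 m and angle between salt_shaker's own z axis and vertical below 0.15 rad), for 0.2 s.
At the end, for the whole second after the job is handed in: the salt shaker stands upright (within 0.15 rad) and at rest on the platter of the worn turntable, its middle within 32 mm of the platter's axis (all of step 2 and linear speed of salt_shaker below 0.02 m/s); the robot touches nothing.
It fails at once if turntable 1 is pushed by the hand or arm with more than 25 N (contact force between any of the fingers, the arm and turntable_1 above 25 N).
It fails at once if turntable 2 is pushed by the hand or arm with more than 25 N (contact force between any of the fingers, the arm and turntable_2 above 25 N).
It fails at once if turntable 3 is pushed by the hand or arm with more than 25 N (contact force between any of the fingers, the arm and turntable_3 above 25 N).
It fails at once if the tumbler, mug or jigger is shifted by more than 30 mm or tipped (distance of any of tumbler, mug, jigger from where it was at the start of the episode above 0.03 m or angle between any of tumbler, mug, jigger's own z axis and vertical above 0.3 rad).
It also fails if it takes over 72 s, if anything falls off the work surface, if the arm or the gripper's body presses on something with over 40 N, if the wrist force passes 120 N, or if a joint passes its speed limit or range.

ROBOT

A 6-joint arm with a two-finger parallel gripper is mounted at the origin on a cart in front of the work surface, level with it; the furniture and walls round the work are solid. World frame = base frame: x ahead of the robot, y to its left, z up, the work surface at z = 0. Lengths are in mm, angles in rad, forces in N, time in s.
With the tool pointing down it reaches from about 275 to 750 mm from the base axis. Payload 10.2 kg.
Tool frame: the origin (TCP) lies at the very end of the fingers, on their centre line; the grasp point (between the pads) lies 19 mm behind it; z points along the fingers, x is the direction in which the jaws open and shut, and the axes are right-handed (so a half turn about z gives the same grasp; the last joint's range is limited). The gripper opens to 85 mm and grips with 20 to 120 N. Pads are 22 mm wide; open, the fingers measure 114 mm over their backs; the gripper's body (76 mm by 85 mm) begins 54 mm behind the grasp point. The pads swing forward as they close: fully open they stand 13 mm farther back than shut.
Start: joints at [-1.393, 0.313, 1.498, -0, 1.331, -0.223], TCP at [204.819, -483.405, 231.294] pointing down, gripper open.
Joint ranges: [-2.94, 2.94], [-0.97, 2.17], [0.19, 2.56], [-1.23, 4.37], [0.02, 3.11], [-2.88, 2.88]. Speed limits (rad/s): [2.39, 2.39, 3.01, 3.14, 3.14, 3.14].

INTERFACE

Orientations are given as a unit quaternion [w, x, y, z].
In Python, from rig import ctrl, cams gives the robot as it stands.
- The arm moves only by the tool play_rows, never from a script. Its argument "steps" is a list of rows, each a list of 2 entries, a list of its own where there are three numbers: the shift along the tool's x, y, z normalised to -1 to 1, where 1 is 0.75 m, then the turn, a rotation vector about the tool's x, y, z normalised to -1 to 1, where 1 is 45 degrees. A call has 1 to 20 rows; each row shifts and turns the commanded pose from where the row before left it, along the tool's axes as they then stand; what a row does not reach is not made up. A row lasts 1/10 s, in which the tool goes at most 50 mm and 8.59 degrees, less where a joint would pass 70% of its speed; a pose out of reach is approached as far as the arm can. A call with a number of a shift or a turn outside -1 to 1 is refused whole. A call with a gripper value outside its range is refused whole. "grip" is the closure, from 0 (fully open) to 1 (shut), set as the call begins (left out, the last holds). The fingers move at their own pace and stop on an object; "squeeze" is the grip in N (left out, the last holds). Time passes only in rows, so rows that do not move let the fingers close. It gives the time, the measured TCP pose, the force and the opening at its end, in the units of the state.
- ctrl.sense(): the state, without advancing time (a new reading comes with each control period).
- cams.capture(name): name is "side" or "top"; returns the picture (400x640x3 uint8, red, green, blue); there is no depth.
- cams.camera_info(name): a dict with "fx", "fy", "cx", "cy" (pixels), "xyz" and "attitude" of the camera in the world. Camera axes: x right, y up, looking along -z (the intrinsics and any distortion apply to the point x, -y, -z); pixel columns grow to the right and rows downward; lengths in mm; the calibration is good to about 2 mm. A picture is of the moment at which its call begins. camera_info takes no time and is no camera call.
- ctrl.finish_job(): hands the job in, once; it reports no verdict.
Trained networks look in the newest picture that a camera, given by its name, has taken for a name from the list of things; names that differ only in an ending like _2 or _b are one class to them, and where a whole thing is asked for, a point or a joint stands for the part that bears it (a point fixed in the world has none). Each returns a list of dicts, best first, with "p" (0 to 1); they miss things now and then, are a little off and sometimes report something else, mostly with a low value. They report only what shows in the picture. A call takes as long as a camera call. They do not tell look-alikes from the thing itself.
- cams.search_frame(camera, thing): "rect" ([centre column, centre row, width, height] in pixels, round what is visible of it).
- cams.tip_of(camera, thing): "pixel" ([column, row] in pixels: a listed point, or the origin of a listed thing).
The state is a dict: "time_s": time; "joints": joint angles; "dq": joint speeds; "tau": joint torques, N m; "eef_pos": TCP position; "ee_rot": TCP orientation; "force": force on the tool from outside, world axes, zero at the start; "wrist_torque": the same for the moment, N m; "grip_width": opening from 0.0 (shut) to 1.0 (fully open).
Only numpy, scipy, OpenCV 4.12 (cv2) and the standard library are available. Lean on these libraries where they do the work, as an engineer would, in place of code of your own. Each camera call takes 0.05 s, during which the arm holds its last target.

## Working session

There is one attempt and no reset: what is moved stays moved. The work goes in short steps, Python scripts to look and compute and a tool call to move; the robot and the scene stay as the last step left them, time stands still between calls to the robot, and variables do not carry over. Pictures are saved under pics/ and viewed, and the job is handed in when it is done.

Besides the shell and the picture viewer there is one more tool, called after "Request:" in YAML: its name, and indented under it one key for each argument. play_rows: Moves the arm, as the interface text tells. Its arguments: {"type":"object","properties":{"steps":{"type":"array"},"grip":{"type":"number"},"squeeze":{"type":"number"}},"required":["steps"]}

```bash
mkdir -p pics; ls; python3 - <<'E'
from rig import ctrl,cams
import cv2
for n in("top","side"):
    im=cams.capture(n); cv2.imwrite(f"pics/{n}0.png",im[:,:,::-1]); print(n,cams.camera_info(n))
    for t in("turntable_1","peg_1","salt_shaker","tumbler","mug","jigger"):
        print(n,t,[(round(d['p'],2),[round(v) for v in d['rect']]) for d in cams.search_frame(n,t)] if t!="peg_1" else "",[(round(d['p'],2),[round(v,1) for v in d['pixel']]) for d in cams.tip_of(n,t)])
s=ctrl.sense();print(s)
E
```

```text
pics
top {'fx': 440.62259815050874, 'fy': 440.62259815050874, 'cx': 315.7686761424964, 'cy': 194.83635730623047, 'xyz': array([ 185.53806238,  -56.8576208 , 1593.43291971]), 'attitude': array([ 0.7415331 ,  0.08227994, -0.07583865, -0.66151883])}
top turntable_1 [(0.97, [304, 216, 34, 30]), (0.82, [358, 229, 35, 32]), (0.77, [251, 216, 32, 32])] [(0.75, [306.1, 215.2]), (0.69, [357.9, 227.0]), (0.65, [250.6, 221.0]), (0.59, [267.5, 166.7])]
top peg_1  [(0.91, [366.8, 218.4]), (0.71, [310.0, 202.9]), (0.61, [248.7, 203.5])]
top salt_shaker [(0.7, [416, 235, 19, 15]), (0.68, [252, 216, 35, 31]), (0.65, [419, 209, 16, 12]), (0.4, [266, 165, 26, 34])] [(0.63, [414.4, 210.2]), (0.58, [437.9, 242.2]), (0.42, [412.7, 234.1])]
top tumbler [(0.69, [213, 208, 26, 24])] [(0.76, [216.5, 209.0])]
top mug [(0.79, [264, 163, 26, 33])] [(0.6, [266.6, 168.3])]
top jigger [(0.65, [374, 177, 20, 15])] [(0.57, [370.7, 181.0])]
side {'fx': 475.26963816414275, 'fy': 475.26963816414275, 'cx': 321.38511317698294, 'cy': 199.00135267309494, 'xyz': array([  -43.01355839, -1386.18593846,   641.26080766]), 'atti
[... 695 characters left out ...]

{'time_s': 1.2, 'joints': array([-1.39335735e+00,  3.12905642e-01,  1.49771164e+00,  1.64656580e-06,
        1.33100935e+00, -2.23431701e-01]), 'dq': array([ 2.52597939e-03,  9.80768598e-05, -1.21035505e-04, -8.81819978e-04,
        5.47849918e-04,  5.60575871e-05]), 'tau': array([-6.46926255e-04, -4.12172592e+01, -2.59897095e+01, -3.05796684e-04,
        5.48924290e-04, -3.02544174e-05]), 'eef_pos': array([ 204.83932368, -483.38928472,  231.28689943]), 'ee_rot': array([-1.28398688e-05,  8.33732506e-01, -5.52168550e-01, -1.11566586e-05]), 'force': array([-0.20419758, -0.20653279,  0.20289701]), 'wrist_torque': array([-0.03942402,  0.03794087,  0.03328652]), 'grip_width': 1.0004961870147735}
```

```bash
python3 - <<'E'
import cv2
for n,(a,b,c,d) in {"top":(195,150,455,265),"side":(260,160,420,310)}.items():
    im=cv2.imread(f"pics/{n}0.png")[b:d,a:c]
    k=min(800/(c-a),600/(d-b)); cv2.imwrite(f"pics/{n}0c.png",cv2.resize(im,None,fx=k,fy=k,interpolation=cv2.INTER_CUBIC)); print(n,k)
E
```

```text
top 3.076923076923077
side 4.0
```

View pics/top0.png

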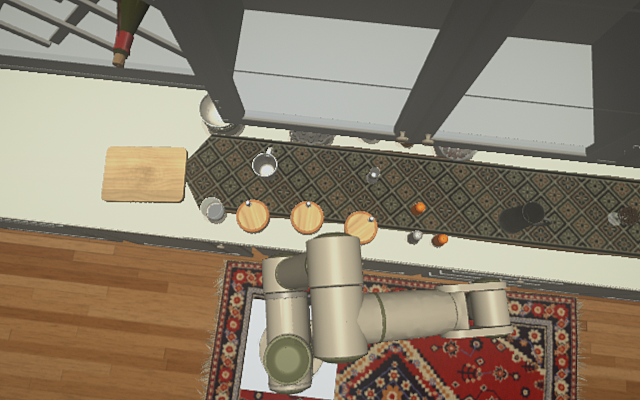

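View pics/top0c.png

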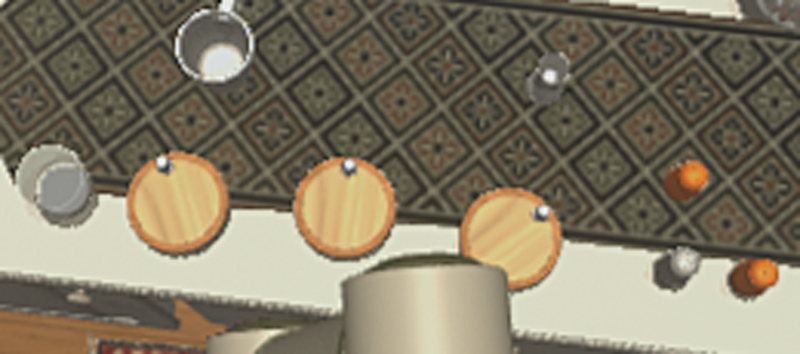

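View pics/side0c.png

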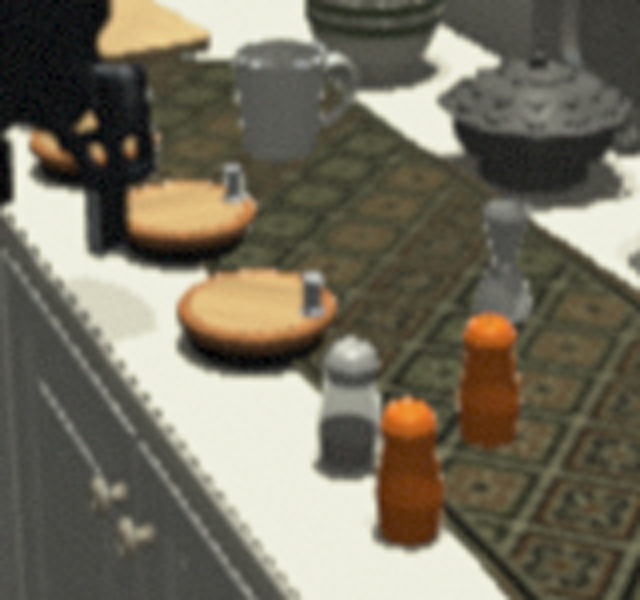

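The salt shaker candidates in the top view are grey/clear at about (416,235) and orange at (421,208) and (440,240). The grey one with the metal cap is the one meant, and the enlarged crops confirm it. The three platters are at about (253,216), (307,217) and (361,228) in the top view. The tumbler is at (213,208), the mug at (264,163) and the jigger at (374,176).

```bash
cat > h.py <<'E'
import numpy as np
from scipy.spatial.transform import Rotation as R
from rig import ctrl,cams
def ray(n,px):
    i=cams.camera_info(n); q=i['attitude']; r=R.from_quat([q[1],q[2],q[3],q[0]])
    d=r.apply([(px[0]-i['cx'])/i['fx'],-(px[1]-i['cy'])/i['fy'],-1.]); return i['xyz'],d
def at(n,px,z):
    o,d=ray(n,px); return o+d*(z-o[2])/d[2]
def proj(n,p):
    i=cams.camera_info(n); q=i['attitude']; r=R.from_quat([q[1],q[2],q[3],q[0]])
    c=r.inv().apply(np.array(p,float)-i['xyz']); return np.array([i['cx']+i['fx']*c[0]/-c[2], i['cy']-i['fy']*c[1]/-c[2]])
def tri(a,b):
    o1,d1=ray('top',a);o2,d2=ray('side',b);d1=d1/np.linalg.norm(d1);d2=d2/np.linalg.norm(d2)
    s=np.linalg.lstsq(np.c_[d1,-d2],o2-o1,rcond=None)[0];p=o1+s[0]*d1;q=o2+s[1]*d2
    return (p+q)/2,np.linalg.norm(p-q)
E
python3 - <<'E'
from h import *
import cv2
np.set_printoptions(precision=1,suppress=True)
im=cv2.imread("pics/top0.png");hsv=cv2.cvtColor(im,cv2.COLOR_BGR2HSV)
m=cv2.inRange(hsv,(8,70,120),(25,255,255))
for c,pg in(((252,216),(248,202.6)),((307,217.5),(308.4,204)),((361,228),(371.5,218.9))):
    k=np.zeros_like(m);cv2.circle(k,(int(c[0]),int(c[1])),21,255,-1)
    pts=cv2.findNonZero(m&k);(h)=cv2.convexHull(pts);e=cv2.minEnclosingCircle(h);print('ell',e, at('top',e[0],30), 'peg',at('top',pg,62), np.linalg.norm(at('top',e[0],30)-at('top',pg,62)))
print('salt cap',at('top',(417.6,234.8),88),'tri',tri((417.6,234.8),(260+351/4,160+345/4)))
print('salt base side',at('side',(347,275.5),0), at('side',(347,276.5),0))
for n,px,z in(('tumbler',(213,209),50),('mug',(265,163),60),('jig',(374,174.5),84),('or1',(421,207.5),88),('or2',(441.5,239),88)):print(n,at('top',px,z))
for px in((260+408/4,160+531/4),(260+489/4,160+433/4)):print('orange side',at('side',px,0))
for px in((260+313/4,160+276/4),(260+233/4,160+168/4)):print('peg side',at('side',px,62))
print('tools',R.from_quat([.83373,-.552168,0,0]).as_matrix())
E
```

```text
ell ((252.4554901123047, 215.42408752441406), 16.808074951171875) [439.  195.7  30. ] peg [477.7 212.9  62. ] 53.1123174724931
ell ((307.0, 217.0), 16.763153076171875) [455.6   0.   30. ] peg [497.1  -0.6  62. ] 52.39474653960089
ell ((360.5826416015625, 227.08677673339844), 16.918474197387695) [ 441.1 -194.9   30. ] peg [ 469.2 -227.7   62. ] 53.74202601696303
salt cap [ 427.3 -387.    88. ] tri (array([ 428. , -387.2,   87.9]), np.float64(1.3911003784230593))
salt base side [ 428.9 -384.1    0. ] [ 426.7 -388.8    0. ]
tumbler [442.7 335.5  50. ]
mug [630.3 173.7  60. ]
jig [ 625.4 -220.4   84. ]
or1 [ 524.2 -392.8   88. ]
or2 [ 422.1 -469.4   88. ]
orange side [ 427.5 -475.4    0. ]
orange side [ 533.6 -386.5    0. ]
peg side [ 472.8 -227.8   62. ]
peg side [499.6  -2.2  62. ]
tools [[ 0.4 -0.9  0. ]
 [-0.9 -0.4 -0. ]
 [ 0.   0.  -1. ]]
```

```bash
cat >> h.py <<'E'
def plan(p,psi=None,rows=None):
    """turn (deg about tool z), then shift in tool axes (normalised) to world p with tool x at yaw psi"""
    s=ctrl.sense();q=s['ee_rot'];M=R.from_quat([q[1],q[2],q[3],q[0]]).as_matrix();ps=np.degrees(np.arctan2(M[1,0],M[0,0]))
    psi=ps if psi is None else psi; d=-(psi-ps)
    c,s_=np.cos(np.radians(psi)),np.sin(np.radians(psi))
    W=np.array([[c,s_,0],[s_,-c,0],[0,0,-1.]])
    v=W.T@(np.array(p,float)-s['eef_pos'])
    print('t',round(s['time_s'],2),'psi',round(ps,1),'tilt z',M[:,2].round(3),'pos',s['eef_pos'].round(1),'| turn',round(d,2),'norm',round(d/45,4),'| shift mm',v.round(1),'norm',(v/750).round(4),'dist',round(np.linalg.norm(v)))
E
python3 -c "
from h import *
plan((455,-260,140),-28)"
```

```text
t 1.2 psi -67.0 tilt z [-0.  0. -1.] pos [ 204.8 -483.4  231.3] | turn -39.03 norm -0.8674 | shift mm [ 116.  -314.7   91.3] norm [ 0.1547 -0.4196  0.1217] dist 348
```

Request:
play_rows:
  steps:
    - [[0,0,0],[0,0,-0.1735]]
    - [[0,0,0],[0,0,-0.1735]]
    - [[0,0,0],[0,0,-0.1735]]
    - [[0,0,0],[0,0,-0.1735]]
    - [[0,0,0],[0,0,-0.1735]]
    - [[0.0155,-0.042,0.0122],[0,0,0]]
    - [[0.0155,-0.042,0.0122],[0,0,0]]
    - [[0.0155,-0.042,0.0122],[0,0,0]]
    - [[0.0155,-0.042,0.0122],[0,0,0]]
    - [[0.0155,-0.042,0.0122],[0,0,0]]
    - [[0.0155,-0.042,0.0122],[0,0,0]]
    - [[0.0155,-0.042,0.0122],[0,0,0]]
    - [[0.0155,-0.042,0.0122],[0,0,0]]
    - [[0.0155,-0.042,0.0122],[0,0,0]]
    - [[0.0155,-0.042,0.0122],[0,0,0]]
    - [[0,0,0],[0,0,0]]
    - [[0,0,0],[0,0,0]]
    - [[0,0,0],[0,0,0]]
  grip: 1
  squeeze: 20

```text
time_s: 3.0
eef_pos: [455.0, -260.5, 140.1]
ee_rot: [0.0, 0.97, -0.242, 0.0]
force: [0.2, 1.0, 1.3]
grip_width: 0.0
```

```bash
python3 - <<'E'
from h import *
import cv2
plan((455,-260,43),-28)
s=ctrl.sense();print(s['force'],s['grip_width'])
for n in("top","side"):
    im=cams.capture(n)[:,:,::-1]; 
    a,b,c,d=(335,150,455,265) if n=="top" else (260,160,420,310)
    im=cv2.resize(im[b:d,a:c],None,fx=4,fy=4,interpolation=cv2.INTER_CUBIC); cv2.imwrite(f"pics/{n}1.png",im)
E
```

```text
t 3.0 psi -28.0 tilt z [ 0. -0. -1.] pos [ 455.  -260.5  140.1] | turn -0.04 norm -0.0008 | shift mm [-0.2 -0.4 97.1] norm [-0.0003 -0.0006  0.1294] dist 97
[0.24140021 0.95958965 1.29409041] 0.00019579975942099273
```

View pics/side1.png

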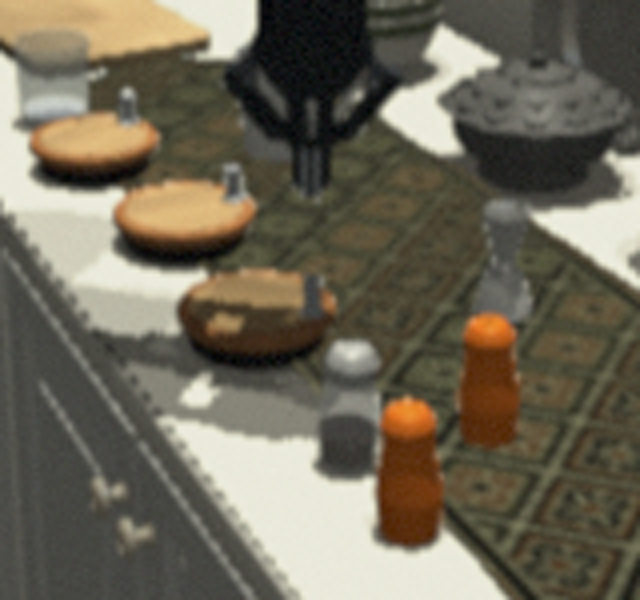

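Request:
play_rows:
  steps:
    - [[0,0,0.0325],[0,0,0]]
    - [[0,0,0.0325],[0,0,0]]
    - [[0,0,0.0325],[0,0,0]]
    - [[0,0,0.0325],[0,0,0]]
    - [[0,0,0],[0,0,0]]
    - [[0,-0.004,0],[0,0,0]]
    - [[0,-0.004,0],[0,0,0]]

```text
time_s: 3.8
eef_pos: [458.7, -255.1, 43.7]
ee_rot: [0.001, 0.97, -0.242, 0.001]
force: [0.6, -0.1, -0.8]
grip_width: 0.001
```

```bash
python3 - <<'E'
from h import *
s=ctrl.sense();print(s['force'],s['eef_pos'],at('side',(291.75,183.5),62))
E
```

```text
[ 0.57337271 -0.09039613 -0.8472319 ] [ 458.72815776 -255.10273808   43.73736834] [479.24898876 214.49831152  62.        ]
```

Request:
play_rows:
  steps:
    - [[0,-0.002,0],[0,0,0]]
    - [[0,-0.002,0],[0,0,0]]
    - [[0,-0.002,0],[0,0,0]]
    - [[0,-0.002,0],[0,0,0]]

```text
time_s: 4.2
eef_pos: [461.1, -249.1, 42.5]
ee_rot: [0.0, 0.97, -0.242, 0.0]
force: [0.4, 0.1, 0.3]
grip_width: -0.003
```

Request:
play_rows:
  steps:
    - [[0,-0.002,0],[0,0,0]]
    - [[0,-0.002,0],[0,0,0]]
    - [[0,-0.002,0],[0,0,0]]

```text
time_s: 4.5
eef_pos: [463.1, -245.2, 42.3]
ee_rot: [-0.0, 0.97, -0.242, -0.0]
force: [-0.9, 0.4, -0.1]
grip_width: -0.002
```

Request:
play_rows:
  steps:
    - [[0,-0.002,0],[0,0,0]]
    - [[0,-0.002,0],[0,0,0]]

```text
time_s: 4.7
eef_pos: [464.6, -242.6, 42.3]
ee_rot: [0.0, 0.97, -0.242, 0.0]
force: [0.1, -2.4, 0.4]
grip_width: 0.0
```

Request:
play_rows:
  steps:
    - [[0,-0.002,0],[0,0,0]]
    - [[0,-0.002,0],[0,0,0]]

```text
time_s: 4.9
eef_pos: [466.0, -240.1, 42.4]
ee_rot: [0.0, 0.97, -0.242, 0.0]
force: [0.8, -1.3, -0.3]
grip_width: 0.002
```

Request:
play_rows:
  steps:
    - [[0,-0.002,0],[0,0,0]]
    - [[0,-0.002,0],[0,0,0]]
    - [[0,-0.002,0],[0,0,0]]
    - [[0,-0.002,0],[0,0,0]]

```text
time_s: 5.3
eef_pos: [468.8, -234.5, 42.3]
ee_rot: [-0.0, 0.97, -0.242, -0.0]
force: [0.0, -1.4, -0.2]
grip_width: 0.006
```

```bash
python3 - <<'E'
from h import *
import cv2
s=ctrl.sense();print(s['force'],s['eef_pos'])
im=cams.capture("side")[:,:,::-1]; cv2.imwrite("pics/s2.png",cv2.resize(im[160:310,260:420],None,fx=4,fy=4,interpolation=cv2.INTER_CUBIC))
E
```

```text
[ 0.02103337 -1.36607557 -0.23117414] [ 468.79216783 -234.54802859   42.2847105 ]
```

View pics/s2.png

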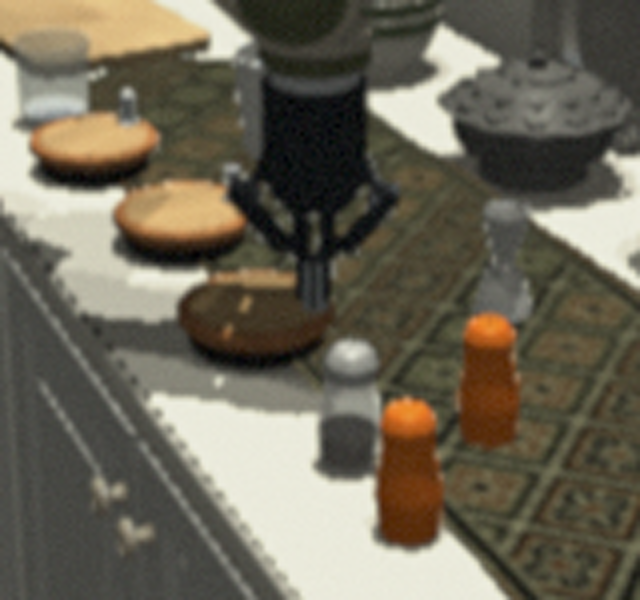

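Request:
play_rows:
  steps:
    - [[0,-0.002,0],[0,0,0]]
    - [[0,-0.002,0],[0,0,0]]
    - [[0,-0.002,0],[0,0,0]]
    - [[0,-0.002,0],[0,0,0]]
    - [[0,-0.002,0],[0,0,0]]

```text
time_s: 5.85
eef_pos: [472.3, -227.9, 42.3]
ee_rot: [-0.0, 0.97, -0.242, -0.0]
force: [0.2, -0.4, -0.1]
grip_width: -0.003
```

Request:
play_rows:
  steps:
    - [[0,-0.002,0],[0,0,0]]
    - [[0,-0.002,0],[0,0,0]]
    - [[0,-0.002,0],[0,0,0]]
    - [[0,-0.002,0],[0,0,0]]
    - [[0,-0.002,0],[0,0,0]]

```text
time_s: 6.35
eef_pos: [475.7, -221.2, 42.3]
ee_rot: [-0.0, 0.97, -0.242, -0.0]
force: [-1.3, -1.3, 0.7]
grip_width: 0.003
```

Request:
play_rows:
  steps:
    - [[0,-0.002,0],[0,0,0]]
    - [[0,-0.002,0],[0,0,0]]
    - [[0,-0.002,0],[0,0,0]]
    - [[0,-0.002,0],[0,0,0]]

```text
time_s: 6.75
eef_pos: [478.5, -216.0, 42.2]
ee_rot: [-0.0, 0.97, -0.242, -0.0]
force: [-0.8, -0.4, 0.1]
grip_width: 0.0
```

```bash
python3 - <<'E'
from h import *
plan((454,-20,120),22)
E
```

```text
t 6.75 psi -28.0 tilt z [-0.  0. -1.] pos [ 478.5 -216.    42.2] | turn -49.99 norm -1.111 | shift mm [  50.7 -190.9  -77.8] norm [ 0.0675 -0.2545 -0.1037] dist 212
```

Request:
play_rows:
  steps:
    - [[0,0.015,0],[0,0,0]]
    - [[0,0,-0.05],[0,0,0]]
    - [[0,0,-0.05],[0,0,0]]
    - [[0,0,0],[0,0,-0.178]]
    - [[0,0,0],[0,0,-0.178]]
    - [[0,0,0],[0,0,-0.178]]
    - [[0,0,0],[0,0,-0.178]]
    - [[0,0,0],[0,0,-0.178]]
    - [[0,0,0],[0,0,-0.178]]
    - [[0,0,0],[0,0,0]]
    - [[0,0,0],[0,0,0]]

```text
time_s: 7.85
eef_pos: [473.2, -226.5, 117.3]
ee_rot: [0.0, 0.985, 0.172, 0.0]
force: [-0.5, -0.1, 0.2]
grip_width: -0.0
```

```bash
python3 - <<'E'
from h import *
import cv2
plan((510,-31,115),20)
im=cams.capture("side")[:,:,::-1]; cv2.imwrite("pics/s3.png",cv2.resize(im[160:310,260:420],None,fx=4,fy=4,interpolation=cv2.INTER_CUBIC))
im=cams.capture("top")[:,:,::-1]; cv2.imwrite("pics/t3.png",cv2.resize(im[150:265,195:455],None,fx=3,fy=3,interpolation=cv2.INTER_CUBIC))
print([(round(d['p'],2),d['pixel'],at('side',d['pixel'],62).round(1)) for d in cams.tip_of('side','peg_1')])
print([(round(d['p'],2),d['pixel'],at('top',d['pixel'],62).round(1)) for d in cams.tip_of('top','peg_1')])
E
```

```text
t 7.85 psi 19.8 tilt z [ 0. -0. -1.] pos [ 473.2 -226.5  117.3] | turn -0.17 norm -0.0038 | shift mm [ 101.5 -171.1    2.3] norm [ 0.1353 -0.2281  0.0031] dist 199
[(0.84, [336.8, 221.7], array([ 490.3, -177.5,   62. ])), (0.72, [316.2, 199.6], array([501.5,  21.5,  62. ])), (0.61, [348.3, 277.5], array([ 382.1, -490.7,   62. ]))]
[(0.62, [309.0, 201.3], array([507.1,  -1.6,  62. ])), (0.61, [247.2, 201.6], array([481. , 216.3,  62. ]))]
```

View pics/s3.png

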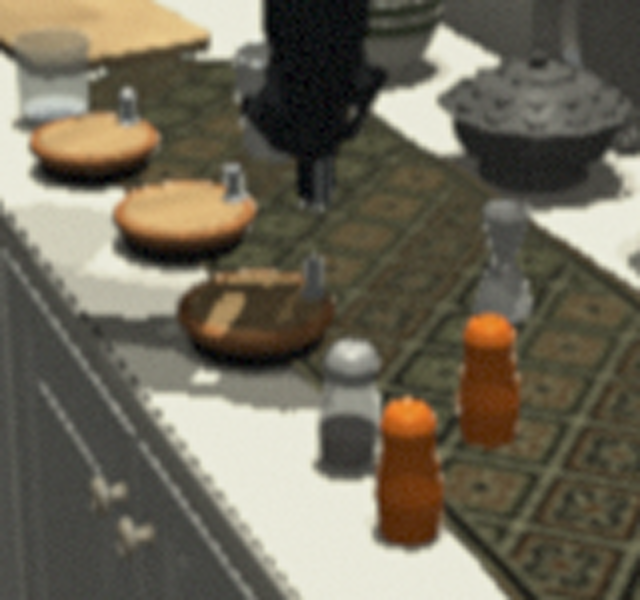

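View pics/t3.png

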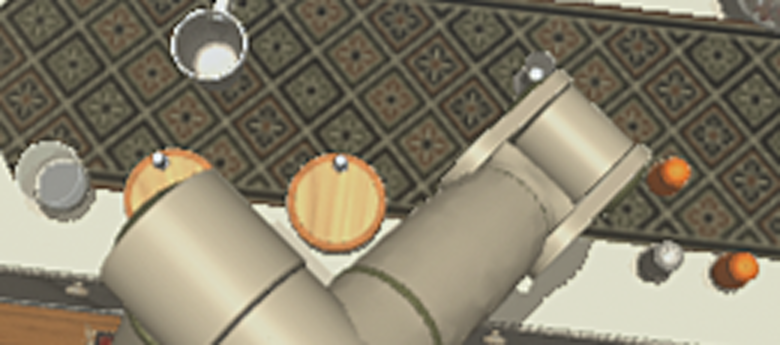

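The side view shows the right peg moved from crop (313,276) to (314,258) and left turned. It took only about 1–1.5 N. Next is the middle one.

Request:
play_rows:
  steps:
    - [[0.0271,-0.0456,0],[0,0,0]]
    - [[0.0271,-0.0456,0],[0,0,0]]
    - [[0.0271,-0.0456,0],[0,0,0]]
    - [[0.0271,-0.0456,0],[0,0,0]]
    - [[0.0271,-0.0456,0],[0,0,0]]
    - [[0,0,0],[0,0,0]]
    - [[0,0,0.0333],[0,0,0]]
    - [[0,0,0.0333],[0,0,0]]
    - [[0,0,0.0333],[0,0,0]]
    - [[0,0,0],[0,0,0]]
    - [[0,0,0],[0,0,0]]

```text
time_s: 9.15
eef_pos: [510.3, -31.1, 42.9]
ee_rot: [0.0, 0.985, 0.174, 0.0]
force: [0.5, 0.3, 0.2]
grip_width: -0.001
```

Request:
play_rows:
  steps:
    - [[0,-0.002,0],[0,0,0]]
    - [[0,-0.002,0],[0,0,0]]
    - [[0,-0.002,0],[0,0,0]]
    - [[0,-0.002,0],[0,0,0]]
    - [[0,-0.002,0],[0,0,0]]

```text
time_s: 9.65
eef_pos: [507.6, -23.4, 42.6]
ee_rot: [0.0, 0.985, 0.174, 0.0]
force: [-1.3, -0.5, -0.3]
grip_width: 0.0
```

Request:
play_rows:
  steps:
    - [[0,-0.002,0],[0,0,0]]
    - [[0,-0.002,0],[0,0,0]]

```text
time_s: 9.85
eef_pos: [506.4, -20.6, 42.4]
ee_rot: [-0.0, 0.985, 0.174, -0.0]
force: [0.1, -0.1, -0.5]
grip_width: 0.003
```

Request:
play_rows:
  steps:
    - [[0,-0.002,0],[0,0,0]]
    - [[0,-0.002,0],[0,0,0]]

```text
time_s: 10.05
eef_pos: [505.4, -17.8, 42.4]
ee_rot: [-0.0, 0.985, 0.174, -0.0]
force: [1.0, 0.7, 0.1]
grip_width: -0.002
```

Request:
play_rows:
  steps:
    - [[0,-0.002,0],[0,0,0]]
    - [[0,-0.002,0],[0,0,0]]

```text
time_s: 10.25
eef_pos: [504.4, -15.0, 42.4]
ee_rot: [0.0, 0.985, 0.174, 0.0]
force: [0.1, -1.0, -0.2]
grip_width: -0.003
```

Request:
play_rows:
  steps:
    - [[0,-0.002,0],[0,0,0]]
    - [[0,-0.002,0],[0,0,0]]

```text
time_s: 10.45
eef_pos: [503.7, -12.3, 42.5]
ee_rot: [0.0, 0.985, 0.174, 0.0]
force: [1.6, -1.3, 0.4]
grip_width: 0.006
```

Request:
play_rows:
  steps:
    - [[0,-0.002,0],[0,0,0]]
    - [[0,-0.002,0],[0,0,0]]

```text
time_s: 10.65
eef_pos: [502.4, -9.4, 42.4]
ee_rot: [0.0, 0.985, 0.174, 0.0]
force: [1.3, -0.6, -0.4]
grip_width: -0.003
```

Request:
play_rows:
  steps:
    - [[0,-0.002,0],[0,0,0]]
    - [[0,-0.002,0],[0,0,0]]

```text
time_s: 10.85
eef_pos: [501.3, -6.5, 42.4]
ee_rot: [-0.0, 0.985, 0.174, -0.0]
force: [1.2, 0.1, 0.4]
grip_width: 0.001
```

Request:
play_rows:
  steps:
    - [[0,-0.002,0],[0,0,0]]
    - [[0,-0.002,0],[0,0,0]]

```text
time_s: 11.05
eef_pos: [500.2, -3.7, 42.4]
ee_rot: [-0.0, 0.985, 0.174, -0.0]
force: [1.5, -1.7, -0.3]
grip_width: -0.006
```

Request:
play_rows:
  steps:
    - [[0,-0.002,0],[0,0,0]]
    - [[0,-0.002,0],[0,0,0]]
    - [[0,-0.002,0],[0,0,0]]
    - [[0,-0.002,0],[0,0,0]]
    - [[0,-0.002,0],[0,0,0]]

```text
time_s: 11.55
eef_pos: [497.7, 3.4, 42.4]
ee_rot: [-0.0, 0.985, 0.174, -0.0]
force: [0.7, -0.2, -0.6]
grip_width: -0.002
```

Request:
play_rows:
  steps:
    - [[0,-0.002,0],[0,0,0]]
    - [[0,-0.002,0],[0,0,0]]
    - [[0,-0.002,0],[0,0,0]]
    - [[0,-0.002,0],[0,0,0]]
    - [[0,-0.002,0],[0,0,0]]

```text
time_s: 12.05
eef_pos: [494.9, 10.4, 42.3]
ee_rot: [-0.0, 0.985, 0.174, -0.0]
force: [-0.1, -1.6, 0.6]
grip_width: 0.003
```

Request:
play_rows:
  steps:
    - [[0,-0.002,0],[0,0,0]]
    - [[0,-0.002,0],[0,0,0]]
    - [[0,-0.002,0],[0,0,0]]
    - [[0,0.015,0],[0,0,0]]
    - [[0,0,-0.05],[0,0,0]]
    - [[0,0,-0.05],[0,0,0]]
    - [[0,0,0],[0,0,0]]
    - [[0,0,0],[0,0,0]]

```text
time_s: 12.85
eef_pos: [497.8, 3.4, 117.7]
ee_rot: [0.0, 0.985, 0.174, 0.001]
force: [-0.2, -0.2, -0.2]
grip_width: 0.001
```

```bash
python3 - <<'E'
from h import *
import cv2
im=cams.capture("side")[:,:,::-1]; cv2.imwrite("pics/s4.png",cv2.resize(im[160:310,260:420],None,fx=4,fy=4,interpolation=cv2.INTER_CUBIC))
im=cams.capture("top")[:,:,::-1]; cv2.imwrite("pics/t4.png",cv2.resize(im[150:265,195:455],None,fx=3,fy=3,interpolation=cv2.INTER_CUBIC))
plan((454,0,120))
E
```

```text
t 12.95 psi 20.0 tilt z [-0.002  0.    -1.   ] pos [497.    3.8 116.3] | turn -0.0 norm -0.0 | shift mm [-41.7 -11.2  -3.7] norm [-0.0556 -0.015  -0.0049] dist 43
```

View pics/s4.png

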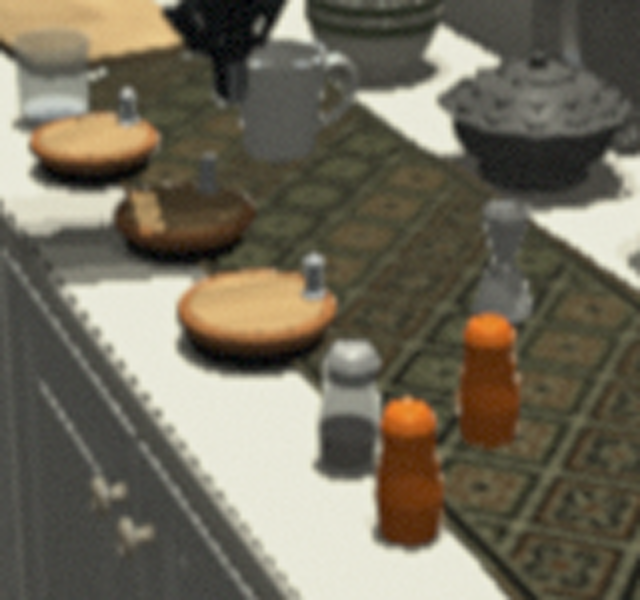

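View pics/t4.png

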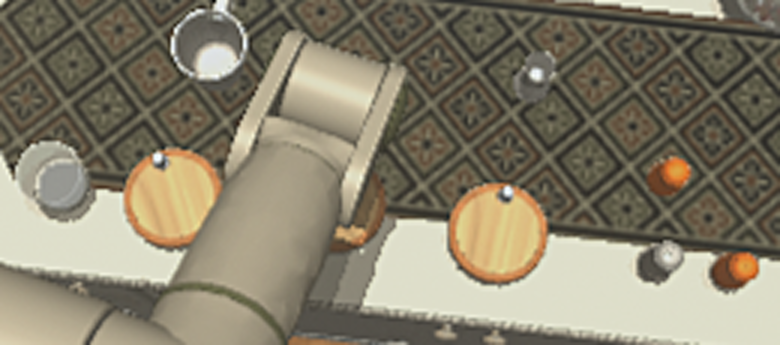

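```bash
python3 - <<'E'
from h import *
plan((500,188.5,115),39)
print(at('side',(260+314/4,160+261/4),62),at('side',(260+207/4,160+159/4),62),at('top',(195+506/3,150+190/3),62))
E
```

```text
t 12.95 psi 20.0 tilt z [-0.002  0.    -1.   ] pos [497.    3.8 116.3] | turn -18.95 norm -0.4212 | shift mm [ 118.6 -141.7    1.3] norm [ 0.1581 -0.1889  0.0018] dist 185
[ 484.32982984 -203.60212202   62.        ] [487.12867506  26.24922536  62.        ] [ 485.92085108 -198.47616545   62.        ]
```

Request:
play_rows:
  steps:
    - [[0,0,0],[0,0,-0.1404]]
    - [[0,0,0],[0,0,-0.1404]]
    - [[0,0,0],[0,0,-0.1404]]
    - [[0.0316,-0.0378,0],[0,0,0]]
    - [[0.0316,-0.0378,0],[0,0,0]]
    - [[0.0316,-0.0378,0],[0,0,0]]
    - [[0.0316,-0.0378,0],[0,0,0]]
    - [[0.0316,-0.0378,0],[0,0,0]]
    - [[0,0,0],[0,0,0]]
    - [[0,0,0.033],[0,0,0]]
    - [[0,0,0.033],[0,0,0]]
    - [[0,0,0.033],[0,0,0]]
    - [[0,0,0],[0,0,0]]
    - [[0,0,0],[0,0,0]]

```text
time_s: 14.35
eef_pos: [500.3, 188.2, 43.0]
ee_rot: [-0.0, 0.943, 0.334, -0.001]
force: [-0.3, -0.5, 0.0]
grip_width: 0.001
```

Request:
play_rows:
  steps:
    - [[0,-0.002,0],[0,0,0]]
    - [[0,-0.002,0],[0,0,0]]
    - [[0,-0.002,0],[0,0,0]]
    - [[0,-0.002,0],[0,0,0]]

```text
time_s: 14.75
eef_pos: [496.6, 193.5, 43.6]
ee_rot: [0.0, 0.943, 0.334, 0.0]
force: [0.4, -0.5, 0.5]
grip_width: 0.001
```

Request:
play_rows:
  steps:
    - [[0,-0.0013,0],[0,0,0]]
    - [[0,-0.0013,0],[0,0,0]]
    - [[0,-0.0013,0],[0,0,0]]

```text
time_s: 15.05
eef_pos: [494.7, 195.7, 43.1]
ee_rot: [0.0, 0.943, 0.334, 0.0]
force: [0.5, 0.6, -0.4]
grip_width: -0.002
```

Request:
play_rows:
  steps:
    - [[0,-0.0013,0],[0,0,0]]
    - [[0,-0.0013,0],[0,0,0]]

```text
time_s: 15.25
eef_pos: [493.4, 197.2, 43.1]
ee_rot: [0.0, 0.943, 0.334, -0.0]
force: [0.4, -0.4, 0.5]
grip_width: -0.003
```

Request:
play_rows:
  steps:
    - [[0,-0.0013,0],[0,0,0]]
    - [[0,-0.0013,0],[0,0,0]]

```text
time_s: 15.45
eef_pos: [492.2, 198.7, 43.1]
ee_rot: [-0.0, 0.943, 0.334, -0.0]
force: [-0.4, -0.1, -0.0]
grip_width: 0.002
```

Request:
play_rows:
  steps:
    - [[0,-0.0013,0],[0,0,0]]
    - [[0,-0.0013,0],[0,0,0]]

```text
time_s: 15.65
eef_pos: [491.0, 200.2, 43.1]
ee_rot: [-0.0, 0.943, 0.334, -0.0]
force: [-0.2, -0.2, -0.4]
grip_width: -0.002
```

Request:
play_rows:
  steps:
    - [[0,-0.0013,0],[0,0,0]]
    - [[0,-0.0013,0],[0,0,0]]

```text
time_s: 15.85
eef_pos: [489.8, 201.7, 43.1]
ee_rot: [0.0, 0.943, 0.334, 0.0]
force: [0.5, -0.2, -0.0]
grip_width: 0.001
```

Request:
play_rows:
  steps:
    - [[0,-0.0013,0],[0,0,0]]
    - [[0,-0.0013,0],[0,0,0]]

```text
time_s: 16.05
eef_pos: [488.6, 203.2, 43.1]
ee_rot: [0.0, 0.943, 0.334, 0.0]
force: [2.0, -3.5, 0.8]
grip_width: -0.003
```

Request:
play_rows:
  steps:
    - [[0,-0.0013,0],[0,0,0]]
    - [[0,-0.0013,0],[0,0,0]]

```text
time_s: 16.25
eef_pos: [488.3, 203.9, 43.2]
ee_rot: [0.001, 0.943, 0.334, 0.001]
force: [5.2, -7.0, -3.5]
grip_width: 0.003
```

The left one takes about 8.7 N from the start, so it is the worn one. I'll keep going gently, about 1 mm per row.

Request:
play_rows:
  steps:
    - [[0,-0.0013,0],[0,0,0]]
    - [[0,-0.0013,0],[0,0,0]]

```text
time_s: 16.45
eef_pos: [487.7, 205.5, 43.3]
ee_rot: [0.001, 0.943, 0.334, 0.002]
force: [8.4, -4.8, -4.8]
grip_width: 0.0
```

Request:
play_rows:
  steps:
    - [[0,-0.0013,0],[0,0,0]]
    - [[0,-0.0013,0],[0,0,0]]

```text
time_s: 16.65
eef_pos: [486.9, 207.1, 43.4]
ee_rot: [0.001, 0.943, 0.334, 0.002]
force: [9.8, -4.5, -7.1]
grip_width: -0.002
```

Request:
play_rows:
  steps:
    - [[0,-0.0013,0],[0,0,0]]
    - [[0,-0.0013,0],[0,0,0]]

```text
time_s: 16.85
eef_pos: [485.9, 208.7, 43.5]
ee_rot: [0.001, 0.943, 0.334, 0.003]
force: [10.0, -3.8, -5.3]
grip_width: 0.001
```

Request:
play_rows:
  steps:
    - [[0,-0.0013,0],[0,0,0]]
    - [[0,-0.0013,0],[0,0,0]]

```text
time_s: 17.05
eef_pos: [484.9, 210.3, 43.6]
ee_rot: [0.001, 0.943, 0.334, 0.003]
force: [11.3, -2.8, -4.3]
grip_width: 0.004
```

Request:
play_rows:
  steps:
    - [[0,-0.0013,0],[0,0,0]]
    - [[0,-0.0013,0],[0,0,0]]

```text
time_s: 17.25
eef_pos: [483.7, 211.9, 43.7]
ee_rot: [0.001, 0.943, 0.334, 0.003]
force: [10.7, -2.5, -3.8]
grip_width: -0.001
```

Request:
play_rows:
  steps:
    - [[0,-0.0013,0],[0,0,0]]

```text
time_s: 17.35
eef_pos: [483.2, 212.7, 43.7]
ee_rot: [0.001, 0.943, 0.334, 0.003]
force: [10.5, -3.7, -4.1]
grip_width: -0.004
```

Request:
play_rows:
  steps:
    - [[0,-0.0009,0],[0,0,0]]

```text
time_s: 17.45
eef_pos: [482.7, 213.3, 43.8]
ee_rot: [0.001, 0.943, 0.334, 0.003]
force: [10.4, -2.6, -4.0]
grip_width: -0.001
```

Request:
play_rows:
  steps:
    - [[0,-0.0009,0],[0,0,0]]

```text
time_s: 17.55
eef_pos: [482.3, 213.8, 43.8]
ee_rot: [0.001, 0.943, 0.334, 0.003]
force: [11.8, -1.8, -4.0]
grip_width: 0.005
```

Request:
play_rows:
  steps:
    - [[0,-0.0009,0],[0,0,0]]

```text
time_s: 17.65
eef_pos: [481.9, 214.3, 43.8]
ee_rot: [0.001, 0.943, 0.334, 0.003]
force: [11.3, -2.2, -4.4]
grip_width: -0.001
```

Request:
play_rows:
  steps:
    - [[0,-0.0009,0],[0,0,0]]

```text
time_s: 17.75
eef_pos: [481.4, 214.8, 43.8]
ee_rot: [0.001, 0.943, 0.334, 0.003]
force: [8.7, -3.6, -2.0]
grip_width: -0.002
```

Request:
play_rows:
  steps:
    - [[0,-0.0009,0],[0,0,0]]

```text
time_s: 17.85
eef_pos: [480.8, 215.3, 43.9]
ee_rot: [0.001, 0.943, 0.334, 0.003]
force: [9.4, -3.2, -1.9]
grip_width: -0.001
```

Request:
play_rows:
  steps:
    - [[0,-0.0009,0],[0,0,0]]

```text
time_s: 17.95
eef_pos: [480.4, 215.8, 43.9]
ee_rot: [0.001, 0.943, 0.334, 0.003]
force: [9.5, -3.9, -2.2]
grip_width: -0.001
```

Request:
play_rows:
  steps:
    - [[0,-0.0009,0],[0,0,0]]

```text
time_s: 18.05
eef_pos: [479.9, 216.4, 43.8]
ee_rot: [0.001, 0.943, 0.334, 0.003]
force: [9.9, -3.2, -2.0]
grip_width: -0.001
```

Request:
play_rows:
  steps:
    - [[0,-0.0009,0],[0,0,0]]

```text
time_s: 18.15
eef_pos: [479.6, 216.9, 43.8]
ee_rot: [0.001, 0.943, 0.334, 0.003]
force: [8.9, -3.1, -2.4]
grip_width: -0.0
```

Request:
play_rows:
  steps:
    - [[0,-0.0007,0],[0,0,0]]

```text
time_s: 18.25
eef_pos: [479.2, 217.3, 43.9]
ee_rot: [0.001, 0.943, 0.334, 0.003]
force: [9.2, -3.9, -2.5]
grip_width: -0.0
```

Request:
play_rows:
  steps:
    - [[0,-0.0009,0],[0,0,0]]

```text
time_s: 18.35
eef_pos: [478.7, 217.8, 43.8]
ee_rot: [0.001, 0.943, 0.334, 0.003]
force: [10.2, -3.3, -1.6]
grip_width: -0.001
```

Request:
play_rows:
  steps:
    - [[0,-0.0009,0],[0,0,0]]

```text
time_s: 18.45
eef_pos: [478.3, 218.4, 43.8]
ee_rot: [0.001, 0.943, 0.334, 0.003]
force: [9.5, -2.6, -2.2]
grip_width: 0.002
```

Request:
play_rows:
  steps:
    - [[0,-0.0009,0],[0,0,0]]

```text
time_s: 18.55
eef_pos: [477.8, 218.9, 43.8]
ee_rot: [0.001, 0.943, 0.334, 0.003]
force: [8.3, -3.5, -1.9]
grip_width: 0.002
```

Request:
play_rows:
  steps:
    - [[0,-0.0009,0],[0,0,0]]

```text
time_s: 18.65
eef_pos: [477.4, 219.4, 43.8]
ee_rot: [0.001, 0.943, 0.334, 0.003]
force: [8.1, -3.1, -1.4]
grip_width: 0.002
```

Request:
play_rows:
  steps:
    - [[0,-0.0009,0],[0,0,0]]

```text
time_s: 18.75
eef_pos: [476.9, 219.9, 43.8]
ee_rot: [0.001, 0.943, 0.334, 0.003]
force: [8.6, -3.1, -1.5]
grip_width: 0.003
```

Request:
play_rows:
  steps:
    - [[0,-0.0009,0],[0,0,0]]

```text
time_s: 18.85
eef_pos: [476.7, 220.1, 43.8]
ee_rot: [0.001, 0.943, 0.334, 0.003]
force: [10.3, -8.0, -2.1]
grip_width: 0.0
```

Request:
play_rows:
  steps:
    - [[0,-0.0009,0],[0,0,0]]

```text
time_s: 18.95
eef_pos: [476.7, 220.2, 43.9]
ee_rot: [0.002, 0.943, 0.334, 0.003]
force: [11.4, -11.9, -3.0]
grip_width: 0.001
```

Request:
play_rows:
  steps:
    - [[0,-0.0009,0],[0,0,0]]

```text
time_s: 19.05
eef_pos: [476.7, 220.3, 43.9]
ee_rot: [0.002, 0.943, 0.334, 0.003]
force: [14.3, -14.3, -3.6]
grip_width: -0.001
```

It binds there, with the force rising to about 20 N. I'll back off at once and lift.

Request:
play_rows:
  steps:
    - [[0,0.012,0],[0,0,0]]
    - [[0,0.012,0],[0,0,0]]
    - [[0,0,-0.06],[0,0,0]]
    - [[0,0,-0.06],[0,0,0]]
    - [[0,0,0],[0,0,0]]
    - [[0,0,0],[0,0,0]]

```text
time_s: 19.65
eef_pos: [484.9, 207.8, 133.5]
ee_rot: [-0.0, 0.943, 0.334, 0.001]
force: [-0.7, -0.5, -1.2]
grip_width: -0.002
```

```bash
python3 - <<'E'
from h import *
import cv2
im=cams.capture("side")[:,:,::-1]; cv2.imwrite("pics/s5.png",cv2.resize(im[160:310,260:420],None,fx=4,fy=4,interpolation=cv2.INTER_CUBIC))
plan((428,-387,140),45)
print(ctrl.sense()['joints'])
E
```

```text
t 19.7 psi 39.0 tilt z [-0.001 -0.    -1.   ] pos [484.4 207.7 132.4] | turn -5.99 norm -0.1331 | shift mm [-460.3  380.6   -7.6] norm [-0.6138  0.5075 -0.0101] dist 597
[ 1.82416539e-01  4.16801691e-01  1.62437548e+00  1.86962163e-04
  1.10170637e+00 -4.98503548e-01]
```

View pics/s5.png

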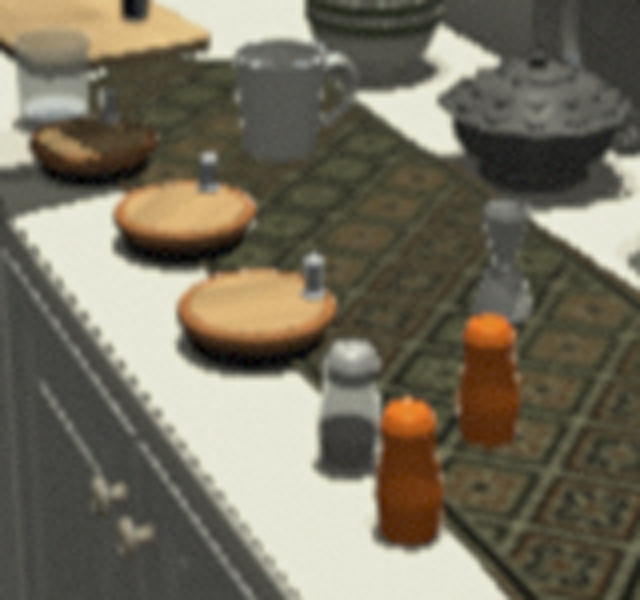

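The left peg moved from crop (127,97) to about (109,100), so all three are turned and bystanders are unmoved. Next I'll turn the gripper and go to the clear shaker.

Request:
play_rows:
  steps:
    - [[0,0,-0.02],[0,0,0.1756]]
    - [[0,0,0],[0,0,0.1756]]
    - [[0,0,0],[0,0,0.1756]]
    - [[0,0,0],[0,0,0.1756]]
    - [[0,0,0],[0,0,0.1756]]
    - [[0,0,0],[0,0,0.1756]]
    - [[0,0,0],[0,0,0.1756]]
    - [[0,0,0],[0,0,0.1756]]
    - [[0,0,0],[0,0,0.1756]]
    - [[0,0,0],[0,0,0.1756]]
    - [[0,0,0],[0,0,0]]
  grip: 0

```text
time_s: 20.8
eef_pos: [484.1, 207.7, 146.6]
ee_rot: [0.001, 0.939, -0.343, -0.001]
force: [-0.6, 0.0, 0.3]
grip_width: 1.002
```

```bash
python3 - <<'E'
from h import *
plan((428,-387,147),-40)
E
```

```text
t 20.8 psi -40.1 tilt z [-0.003 -0.    -1.   ] pos [484.1 207.7 146.6] | turn -0.07 norm -0.0017 | shift mm [ 3.393e+02  4.916e+02 -4.000e-01] norm [ 4.524e-01  6.555e-01 -6.000e-04] dist 597
```

Request:
play_rows:
  steps:
    - [[0.0283,0.041,0],[0,0,0]]
    - [[0.0283,0.041,0],[0,0,0]]
    - [[0.0283,0.041,0],[0,0,0]]
    - [[0.0283,0.041,0],[0,0,0]]
    - [[0.0283,0.041,0],[0,0,0]]
    - [[0.0283,0.041,0],[0,0,0]]
    - [[0.0283,0.041,0],[0,0,0]]
    - [[0.0283,0.041,0],[0,0,0]]
    - [[0.0283,0.041,0],[0,0,0]]
    - [[0.0283,0.041,0],[0,0,0]]
    - [[0.0283,0.041,0],[0,0,0]]
    - [[0.0283,0.041,0],[0,0,0]]
    - [[0.0283,0.041,0],[0,0,0]]
    - [[0.0283,0.041,0],[0,0,0]]
    - [[0.0283,0.041,0],[0,0,0]]
    - [[0.0283,0.041,0],[0,0,0]]
    - [[0,0,0],[0,0,0]]
    - [[0,0,0],[0,0,0]]
    - [[0,0,0],[0,0,0]]

```text
time_s: 22.7
eef_pos: [428.7, -386.2, 147.5]
ee_rot: [-0.001, 0.94, -0.341, -0.001]
force: [-0.1, 0.1, 0.2]
grip_width: 0.997
```

```bash
python3 - <<'E'
from h import *
import cv2
plan((428,-387,24),-40)
im=cams.capture("side")[:,:,::-1]; cv2.imwrite("pics/s6.png",cv2.resize(im[160:310,260:420],None,fx=4,fy=4,interpolation=cv2.INTER_CUBIC))
im=cams.capture("top")[:,:,::-1]; cv2.imwrite("pics/t6.png",cv2.resize(im[150:265,195:455],None,fx=3,fy=3,interpolation=cv2.INTER_CUBIC))
E
```

```text
t 22.7 psi -39.9 tilt z [-0.001  0.001 -1.   ] pos [ 428.7 -386.2  147.5] | turn 0.14 norm 0.003 | shift mm [ -0.    1.  123.5] norm [-0.      0.0014  0.1647] dist 124
```

View pics/s6.png

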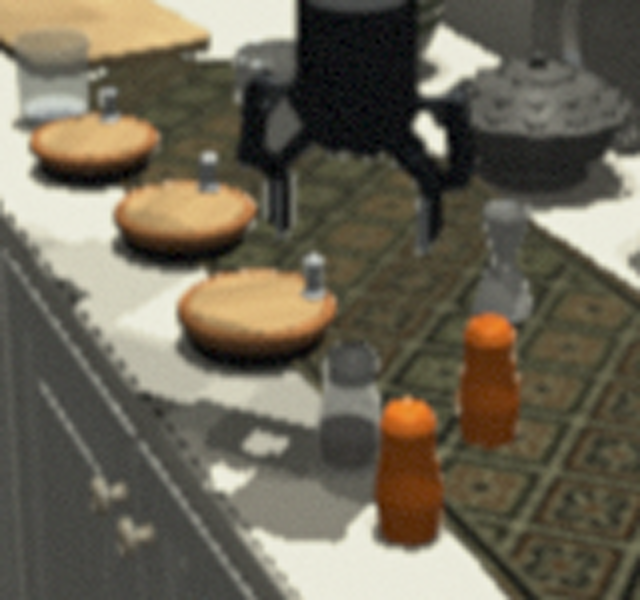

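View pics/t6.png

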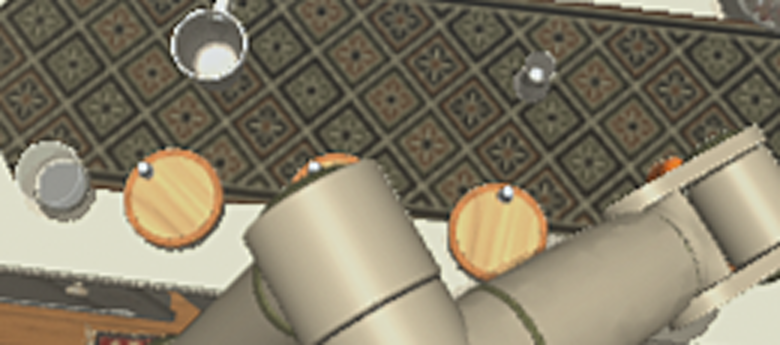

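Request:
play_rows:
  steps:
    - [[0,0.0014,0.0274],[0,0,0]]
    - [[0,0,0.0274],[0,0,0]]
    - [[0,0,0.0274],[0,0,0]]
    - [[0,0,0.0274],[0,0,0]]
    - [[0,0,0.0274],[0,0,0]]
    - [[0,0,0.0274],[0,0,0]]
    - [[0,0,0],[0,0,0]]
    - [[0,0,0],[0,0,0]]
    - [[0,0,0],[0,0,0]]

```text
time_s: 23.7
eef_pos: [428.5, -388.5, 26.2]
ee_rot: [0.001, 0.94, -0.342, 0.001]
force: [-0.7, -0.3, 0.1]
grip_width: 0.999
```

Request:
play_rows:
  steps:
    - [[0,0,0],[0,0,0]]
    - [[0,0,0],[0,0,0]]
    - [[0,0,0],[0,0,0]]
    - [[0,0,0],[0,0,0]]
    - [[0,0,0],[0,0,0]]
    - [[0,0,0],[0,0,0]]
    - [[0,0,0],[0,0,0]]
    - [[0,0,0],[0,0,0]]
  grip: 1
  squeeze: 25

```text
time_s: 24.5
eef_pos: [428.0, -388.2, 25.4]
ee_rot: [0.0, 0.94, -0.342, 0.0]
force: [-1.2, 0.5, 5.8]
grip_width: 0.481
```

```bash
python3 - <<'E'
from h import *
import cv2
plan((428,-387,23),-40)
s=ctrl.sense();print(s['force'],s['grip_width']*85)
im=cams.capture("side")[:,:,::-1]; cv2.imwrite("pics/s7.png",cv2.resize(im[160:310,260:420],None,fx=4,fy=4,interpolation=cv2.INTER_CUBIC))
for n,px in(('top',(195+145/3,150+167/3)),('side',(260+107/4,160+89/4))):print(at(n,px,62))
E
```

```text
t 24.5 psi -40.0 tilt z [ 0. -0. -1.] pos [ 428.  -388.2   25.4] | turn -0.0 norm -0.0 | shift mm [-0.8 -0.9  2.4] norm [-0.0011 -0.0012  0.0032] dist 3
[-1.21319329  0.46507144  5.81844665] 40.89488532702891
[464.81707052 227.70722246  62.        ]
[466.62258617 235.83741717  62.        ]
```

View pics/s7.png

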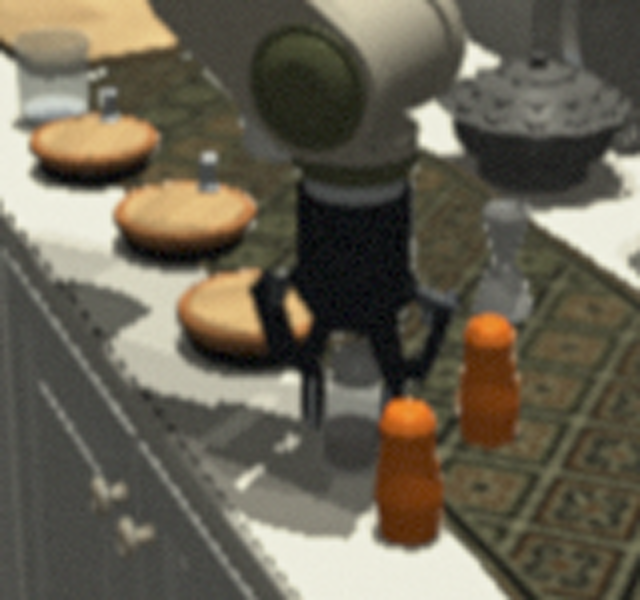

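Request:
play_rows:
  steps:
    - [[0,0,-0.01],[0,0,0]]
    - [[0,0,-0.02],[0,0,0]]
    - [[0,0,-0.03],[0,0,0]]
    - [[0,0,-0.03],[0,0,0]]
    - [[0,0,-0.03],[0,0,0]]
    - [[0,0,-0.03],[0,0,0]]
    - [[0,0,0],[0,0,0]]
    - [[0,0,0],[0,0,0]]
  squeeze: 35

```text
time_s: 25.35
eef_pos: [427.8, -388.0, 136.9]
ee_rot: [-0.0, 0.94, -0.342, -0.0]
force: [-0.9, 0.0, -1.5]
grip_width: 0.477
```

```bash
python3 - <<'E'
from h import *
import cv2
plan((438,195,137),-40)
s=ctrl.sense();print(s['force'],s['grip_width']*85)
im=cams.capture("side")[:,:,::-1]; cv2.imwrite("pics/s8.png",cv2.resize(im[160:310,260:420],None,fx=4,fy=4,interpolation=cv2.INTER_CUBIC))
E
```

```text
t 25.35 psi -40.0 tilt z [-0.  0. -1.] pos [ 427.8 -388.   136.9] | turn -0.01 norm -0.0001 | shift mm [-3.669e+02 -4.531e+02 -1.000e-01] norm [-4.892e-01 -6.042e-01 -2.000e-04] dist 583
[-0.90133891  0.03007699 -1.45679384] 40.58012879902919
```

View pics/s8.png

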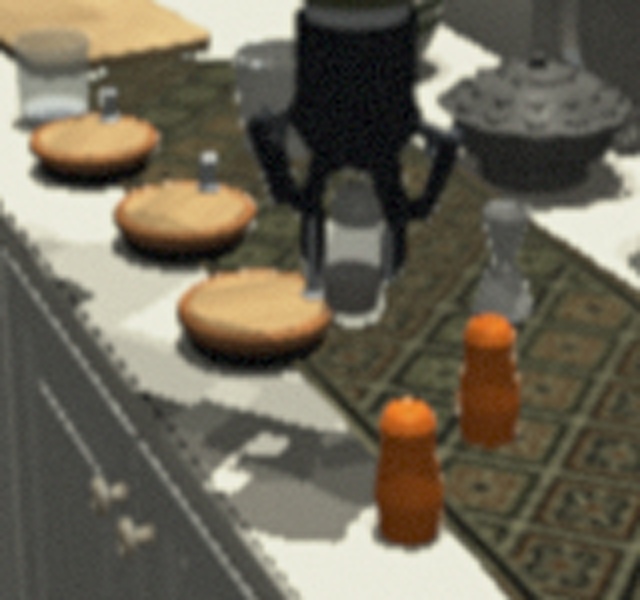

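The shaker is held upright between the pads, with its bottom at about (357,320) in the crop. Carrying it to the left platter.

Request:
play_rows:
  steps:
    - [[-0.0306,-0.0378,0],[0,0,0]]
    - [[-0.0306,-0.0378,0],[0,0,0]]
    - [[-0.0306,-0.0378,0],[0,0,0]]
    - [[-0.0306,-0.0378,0],[0,0,0]]
    - [[-0.0306,-0.0378,0],[0,0,0]]
    - [[-0.0306,-0.0378,0],[0,0,0]]
    - [[-0.0306,-0.0378,0],[0,0,0]]
    - [[-0.0306,-0.0378,0],[0,0,0]]
    - [[-0.0306,-0.0378,0],[0,0,0]]
    - [[-0.0306,-0.0378,0],[0,0,0]]
    - [[-0.0306,-0.0378,0],[0,0,0]]
    - [[-0.0306,-0.0378,0],[0,0,0]]
    - [[-0.0306,-0.0378,0],[0,0,0]]
    - [[-0.0306,-0.0378,0],[0,0,0]]
    - [[-0.0306,-0.0378,0],[0,0,0]]
    - [[-0.0306,-0.0378,0],[0,0,0]]
    - [[0,0,0],[0,0,0]]
    - [[0,0,0],[0,0,0]]
    - [[0,0,0],[0,0,0]]

```text
time_s: 27.3
eef_pos: [438.0, 194.6, 136.7]
ee_rot: [0.0, 0.94, -0.342, -0.001]
force: [0.1, 0.7, -1.1]
grip_width: 0.477
```

```bash
python3 - <<'E'
from h import *
import cv2
plan((438,195,60),-40)
s=ctrl.sense();print(s['force'],s['grip_width']*85)
im=cams.capture("side")[:,:,::-1]; cv2.imwrite("pics/s9.png",cv2.resize(im[140:290,240:400],None,fx=4,fy=4,interpolation=cv2.INTER_CUBIC))
E
```

```text
t 27.3 psi -40.0 tilt z [-0.001 -0.    -1.   ] pos [438.  194.6 136.7] | turn -0.05 norm -0.001 | shift mm [-0.3 -0.3 76.7] norm [-0.0004 -0.0004  0.1022] dist 77
[ 0.13886689  0.71918818 -1.07102261] 40.58594492890857
```

View pics/s9.png

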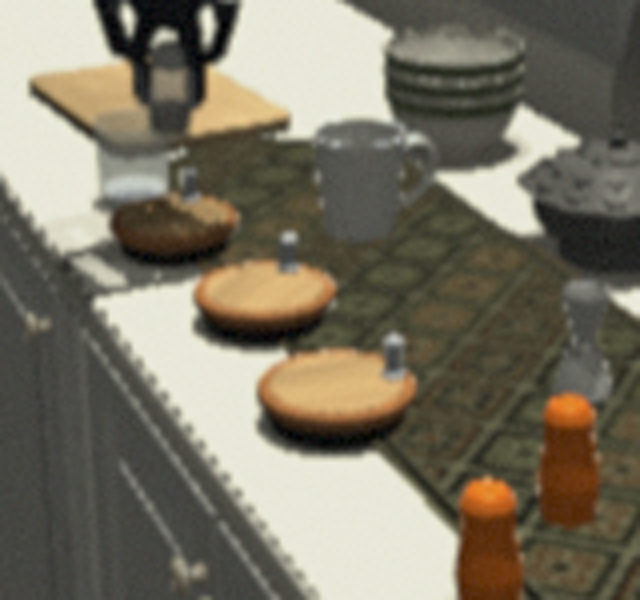

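Request:
play_rows:
  steps:
    - [[0,0,0.0235],[0,0,0]]
    - [[0,0,0.0235],[0,0,0]]
    - [[0,0,0.0235],[0,0,0]]
    - [[0,0,0.0235],[0,0,0]]
    - [[0,0,0],[0,0,0]]
    - [[0,0,0],[0,0,0]]
    - [[0,0,0],[0,0,0]]

```text
time_s: 28.05
eef_pos: [438.9, 195.1, 67.8]
ee_rot: [-0.0, 0.94, -0.342, 0.001]
force: [-0.2, 0.4, -0.2]
grip_width: 0.474
```

Request:
play_rows:
  steps:
    - [[0,0,0.0027],[0,0,0]]
    - [[0,0,0.0027],[0,0,0]]
    - [[0,0,0],[0,0,0]]

```text
time_s: 28.35
eef_pos: [438.2, 195.4, 62.7]
ee_rot: [0.0, 0.94, -0.342, -0.0]
force: [-0.6, -0.5, -0.1]
grip_width: 0.477
```

Request:
play_rows:
  steps:
    - [[0,0,0.0013],[0,0,0]]
    - [[0,0,0.0013],[0,0,0]]
    - [[0,0,0],[0,0,0]]

```text
time_s: 28.65
eef_pos: [438.2, 195.4, 60.7]
ee_rot: [0.0, 0.94, -0.342, -0.0]
force: [-0.9, 0.3, -1.0]
grip_width: 0.476
```

Request:
play_rows:
  steps:
    - [[0,0,0.0013],[0,0,0]]
    - [[0,0,0],[0,0,0]]

```text
time_s: 28.85
eef_pos: [438.2, 195.4, 59.7]
ee_rot: [0.0, 0.94, -0.342, -0.0]
force: [-0.4, 0.0, -0.4]
grip_width: 0.475
```

Request:
play_rows:
  steps:
    - [[0,0,0.0013],[0,0,0]]
    - [[0,0,0],[0,0,0]]

```text
time_s: 29.05
eef_pos: [438.3, 195.4, 58.8]
ee_rot: [0.0, 0.94, -0.342, -0.0]
force: [0.7, -0.0, -1.3]
grip_width: 0.471
```

Request:
play_rows:
  steps:
    - [[0,0,0.0013],[0,0,0]]
    - [[0,0,0],[0,0,0]]

```text
time_s: 29.25
eef_pos: [438.2, 195.4, 57.8]
ee_rot: [0.0, 0.94, -0.342, -0.0]
force: [0.6, 0.7, -0.2]
grip_width: 0.475
```

```bash
python3 - <<'E'
from h import *
import cv2
s=ctrl.sense();print(s['force'],s['eef_pos'])
im=cams.capture("side")[:,:,::-1]; cv2.imwrite("pics/s10.png",cv2.resize(im[150:240,240:340],None,fx=6,fy=6,interpolation=cv2.INTER_CUBIC))
E
```

```text
[ 0.57501588  0.65654646 -0.20003854] [438.21470672 195.36509537  57.78274552]
```

View pics/s10.png

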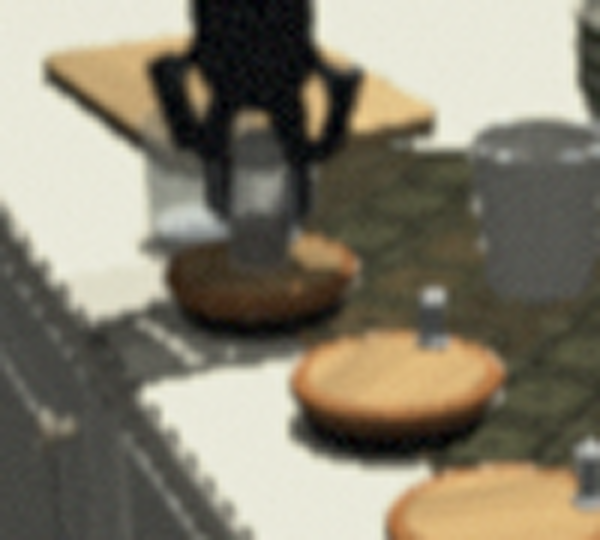

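Request:
play_rows:
  steps:
    - [[0,0,0.001],[0,0,0]]
    - [[0,0,0],[0,0,0]]

```text
time_s: 29.5
eef_pos: [438.4, 195.5, 57.5]
ee_rot: [-0.0, 0.94, -0.342, 0.0]
force: [-1.4, 0.3, 2.9]
grip_width: 0.476
```

Request:
play_rows:
  steps:
    - [[0,0,0.001],[0,0,0]]
    - [[0,0,0],[0,0,0]]

```text
time_s: 29.7
eef_pos: [438.6, 195.6, 57.4]
ee_rot: [-0.0, 0.94, -0.342, 0.0]
force: [-3.5, 0.1, 13.0]
grip_width: 0.473
```

The shaker is seated at TCP z ≈ 57.4, as predicted. I'll ease off and release.

Request:
play_rows:
  steps:
    - [[0,0,-0.0013],[0,0,0]]
    - [[0,0,0],[0,0,0]]
  squeeze: 20

```text
time_s: 29.9
eef_pos: [438.4, 195.4, 57.5]
ee_rot: [-0.0, 0.94, -0.342, 0.0]
force: [-0.9, 1.6, 3.9]
grip_width: 0.473
```

Request:
play_rows:
  steps:
    - [[0,0,0],[0,0,0]]
    - [[0,0,0],[0,0,0]]
    - [[0,0,0],[0,0,0]]
    - [[0,0,0],[0,0,0]]
    - [[0,0,0],[0,0,0]]
    - [[0,0,0],[0,0,0]]
  grip: 0

```text
time_s: 30.5
eef_pos: [438.3, 195.4, 57.4]
ee_rot: [0.0, 0.94, -0.342, -0.0]
force: [-0.2, -0.3, 0.0]
grip_width: 1.0
```

```bash
python3 - <<'E'
from h import *
import cv2
s=ctrl.sense();print(s['force'],s['eef_pos'],s['grip_width'])
im=cams.capture("side")[:,:,::-1]; cv2.imwrite("pics/s11.png",cv2.resize(im[150:240,240:340],None,fx=6,fy=6,interpolation=cv2.INTER_CUBIC))
E
```

```text
[-0.21488995 -0.31845746  0.00245889] [438.29877307 195.3620503   57.36057941] 1.0002499402090852
```

View pics/s11.png

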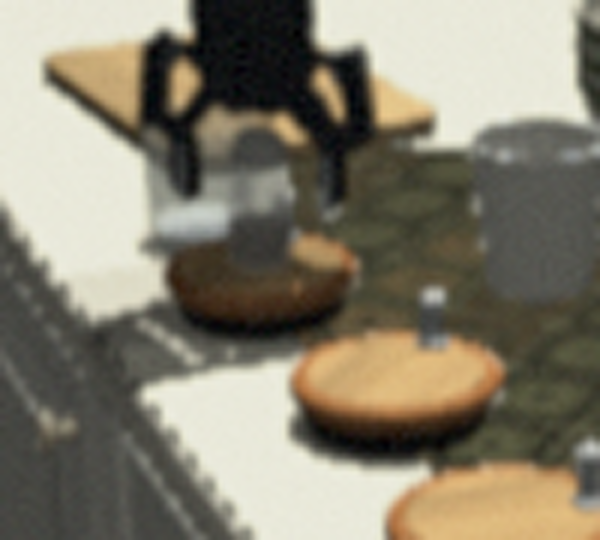

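The shaker stands free between the open fingers. Retreating straight up.

Request:
play_rows:
  steps:
    - [[0,0,-0.02],[0,0,0]]
    - [[0,0,-0.04],[0,0,0]]
    - [[0,0,-0.05],[0,0,0]]
    - [[0,0,-0.05],[0,0,0]]
    - [[0,0,-0.05],[0,0,0]]
    - [[0,0,-0.05],[0,0,0]]
    - [[-0.03,-0.03,0],[0,0,0]]
    - [[0,0,0],[0,0,0]]
    - [[-0.04,0.04,0],[0,0,0]]
    - [[-0.04,0.04,0],[0,0,0]]
    - [[-0.04,0.04,0],[0,0,0]]
    - [[0,0,0],[0,0,0]]
    - [[0,0,0],[0,0,0]]
    - [[0,0,0],[0,0,0]]
    - [[0,0,0],[0,0,0]]

```text
time_s: 32.05
eef_pos: [309.5, 215.9, 252.1]
ee_rot: [0.0, 0.94, -0.342, -0.0]
force: [-0.6, 0.2, -0.9]
grip_width: 1.001
```

```bash
python3 - <<'E'
from h import *
import cv2
s=ctrl.sense();print(s['time_s'],s['force'],s['eef_pos'],abs(s['dq']).max())
im=cams.capture("side")[:,:,::-1]; cv2.imwrite("pics/s12.png",cv2.resize(im[150:300,240:400],None,fx=4,fy=4,interpolation=cv2.INTER_CUBIC))
im=cams.capture("top")[:,:,::-1]; cv2.imwrite("pics/t12.png",cv2.resize(im[150:265,195:455],None,fx=3,fy=3,interpolation=cv2.INTER_CUBIC))
E
```

```text
32.05 [-0.61560891  0.24886039 -0.86560987] [309.46778862 215.8847319  252.12401578] 0.0023151607326242917
```

View pics/s12.png

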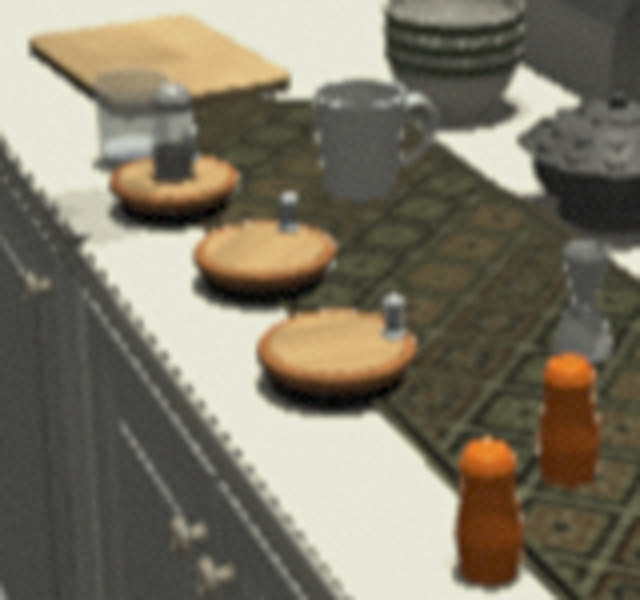

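View pics/t12.png

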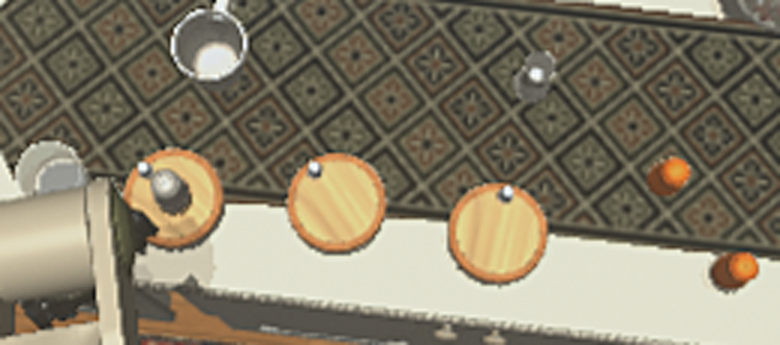

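```bash
python3 - <<'E'
from h import *
print(at('top',(195+167/3,150+183/3),120),at('side',(240+174/4,150+178/4),34))
ctrl.finish_job()
E
```

```text
[438.78362993 189.41095559 120.        ] [436.82291538 186.58262189  34.        ]
the job is handed in; nothing more can be done
```

The salt shaker is standing upright in the middle of the left platter, which is the worn one, and the job is handed in; no verdict was reported.

- **Turning:** I pushed all three pegs counter-clockwise.
  - The right and middle turntables took about 1–2 N. Their pegs moved about 30 mm and were left turned.
  - The left one gave about 9 N or more from first contact. It then bound after about 22 mm.
- **Force on the worn one:** I sent the last three pushes together, so I pressed on after it bound. The highest force I read was about 20 N, under the 25 N limit; I then backed off.
- **Placing:** The shaker seated on the platter at the expected height. In the pictures its base and cap lie about 6–9 mm from the estimated platter centre; the limit is 32 mm.
- **Final checks:** The last pictures show the shaker upright and the gripper well clear. The mug, jigger, tumbler and both orange shakers look unmoved. The arm was at rest at 32 s.
- **Measurement disagreement:** The top and side views differed by up to 8 mm on the left peg's final position, and by up to 5 mm on other points. Neither changes the result.

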